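# Fetch the seam roller from behind the containers and seat it in its foam

## Task

The seam roller lies in the plywood rack behind three standing containers. First stand all three containers on the dark wooden side tray, then press the roller fully home into its pocket in the foam insert (it fits only one way round), and only after that put each container back upright on the very spot in the rack where it stood at the start. Never let a container tip over.

Things in the scene. Friction and masses are not known exactly. Their poses are not given: they have to be found in the camera images.
- glue_bottle: White plastic round glue bottle with a thin grey nozzle, loose, about 0.16 kg. Body 48 mm in diameter, straight up to 86 mm above its foot; nozzle tip at 128 mm. Origin: centre of its underside; z up its axis. Stands in the front row of the rack; which container has which place in that row changes from start to start, so note where each stands.
- round_can: Bare aluminium round can with a small dark screw cap, loose, about 0.25 kg. 58 mm in diameter, straight up to 96 mm; top of the cap at 110 mm. Origin: centre of its underside; z up its axis. Stands in the front row of the rack.
- square_tin: Grey square tin with brown labels and a black cap, loose, about 0.22 kg. 46 x 46 mm, straight up to 100 mm; top of the cap at 118 mm. Origin: centre of its underside; x and y normal to its faces, z up. Stands in the front row of the rack, roughly square to it. Which way it faces when put back does not matter.
- seam_roller: Hand roller lying flat, loose, about 0.22 kg, 22 mm high. Wooden handle 22 mm wide, from x = -85 to +25 mm; steel roller head 44 mm wide, from x = +25 to +65 mm. Origin: on its underside at the balance point, where the handle is best gripped across its width; x points to the head, z up. Lies on the rack's floor behind the containers, roughly along the rack's y.
- foam: Fixed firm dark foam slab, 22 mm thick. Its pocket has the roller's outline plus 2.5 mm all round, floor 6 mm above the underside, and equally deep finger cut-outs beside the handle (x = -30 to 22, y to +-62 mm). Origin: underside, directly below where the roller's origin belongs; x points to the head end, as the seated roller's x. Two tools sit fixed at x = 80 to 135, up to 9 mm above it.
- tray: Fixed dark wooden side tray, 270 mm (its x) by 110 mm (its y), open-topped, rim 16 mm high, walls and floor 5 mm thick. Empty at the start; the three containers fit in a row along its x, for instance 85 mm apart. Origin: centre of its underside, z up. Tray and foam lie on either side of the rack and change sides.
- rack: Fixed plywood rack, open in front (-x) and on top. Floor 10 mm thick, 260 mm (y) by x = -80 to +126 mm; sides rise 35 mm and the back board (x = 118 to 126) 45 mm above the bench. Containers stand on its floor at about x = -42, y = -80, 0 and 80 mm; the roller lies at about x = 45 mm. Origin: on the bench below the floor, x points away from the robot to the back board, z up.

How it is judged:
By the outcome, as a careful person would: the job done as asked, in the order asked, and still so for the second after the job is handed in, with the robot touching nothing.
It also fails if it takes over 147 s, if anything falls off the work surface, if the arm or the gripper's body presses on something with over 40 N, if the wrist force passes 120 N, or if a joint passes its speed limit or range.

## Robot

A 6-joint arm with a two-finger parallel gripper is mounted at the origin on the work surface. World frame = base frame: x ahead of the robot, y to its left, z up, the work surface at z = 0. Lengths are in m, angles in degrees, forces in N, time in s.
With the tool pointing down it reaches from about 0.35 to 0.875 m from the base axis. Payload 4.2 kg.
Tool frame: the origin (TCP) lies on the front face of the gripper's body, between the roots of the fingers; the fingertips stand 70 mm ahead of it and the grasp point (between the pads) lies 51 mm ahead of it; z points along the fingers, y is the line along which they close (so a half turn about z gives the same grasp; the last joint's range is limited). The gripper opens to 87 mm and grips with 3 to 60 N. Pads are 19 mm wide; open, the fingers measure 117 mm over their backs; the gripper's body (75 mm by 190 mm) begins 51 mm behind the grasp point.
Start: joints at [81.738, 22.042, 0.453, 0, -68.411, -14.817], TCP at [0.245, 0.575, 0.292] pointing down, gripper open.
Joint ranges: [-179.83, 179.83], [-69.29, 118.12], [-61.27, 80.66], [-181.25, 117.63], [-171.15, -9.14], [-177.46, 177.46]. Speed limits (degrees/s): [159.86, 159.86, 180, 180, 180, 180].

## Interface

Orientations are given as a 3x3 rotation matrix whose columns are the frame's x, y, z axes.
In Python, from station import r gives the robot as it stands.
- The arm moves only by the shell command python3 -m pendant 'ROWS' [OPENING]. ROWS is JSON, a list of rows, each a list of 2 entries, a list of its own where there are three numbers: the shift along the tool's x, y, z in mm, then the turn, a rotation vector about the tool's x, y, z in rad. A call has 1 to 10 rows; each row is the pose to reach, as a shift and turn from the pose commanded when the call began, along the tool's axes at that moment; what a row does not reach only later rows make up. A row lasts 1/10 s, in which the tool goes at most 50 mm and 8.59 degrees, less where a joint would pass 70% of its speed; a pose out of reach is approached as far as the arm can. A call with a gripper value outside its range is refused whole. OPENING is the opening, from 0 (shut) to 1 (fully open), set as the call begins (- or left out, the last holds). The fingers move at their own pace and stop on an object; the grip force is fixed at half the most. Time passes only in rows, so rows that repeat a pose let the fingers close. It gives the time, the measured TCP pose, the force, the opening and the grip force at its end, in the units of the state.
- r.sense(): the state, without advancing time (a new reading comes with each control period).
- r.capture(name): name is "side" or "top"; returns a dict with "frame" (480x640x3 uint8, red, green, blue), "vertical_fov" (degrees; the focal length in pixels is half the picture's height over the tangent of half this angle, whatever the lens; pixels are square), "cx", "cy" (the principal point, pixels), "rvec" (rotation vector, rad) and "tvec" (3), from world to camera coordinates, as OpenCV has them. Camera axes: x right, y down, z forward; pixel columns grow to the right and rows downward; lengths in m; the calibration is good to about 2 mm. A picture is of the moment at which its call begins. There is no depth.
- r.finish_job(): hands the job in; it is judged then, once.
The state is a dict: "time_s": time; "joints": joint angles; "joint_velocities": joint speeds; "effort": joint torques, N m; "tcp_pos": TCP position; "ee_rot": TCP orientation; "wrist_force": force on the tool from outside, world axes, zero at the start; "moment": the same for the moment, N m; "gripper_width": opening from 0.0 (shut) to 1.0 (fully open); "gripper_force": force on a finger pad.
Only numpy, scipy, OpenCV 4.12 (cv2) and the standard library are available. Lean on these libraries where they do the work, as an engineer would, in place of code of your own. Each camera call takes 0.05 s, during which the arm holds its last target. There are 200 camera calls.

## Working session

There is one attempt and no reset: what is moved stays moved. The work goes in short steps, Python scripts to look and compute and a shell command to move; the robot and the scene stay as the last step left them, time stands still between calls to the robot, and variables do not carry over. Pictures are saved under pics/ and viewed, at most 14 in all, crops included, and the job is handed in when it is done.

```bash
ls; mkdir -p pics; cat > h.py <<'E'
import numpy as np, cv2
from station import r
def cap(n,fn=None):
    d=r.capture(n); 
    if fn: cv2.imwrite('pics/'+fn,cv2.cvtColor(d['frame'],cv2.COLOR_RGB2BGR))
    return d
def K(d):
    f=240/np.tan(np.radians(d['vertical_fov'])/2)
    return np.array([[f,0,d['cx']],[0,f,d['cy']],[0,0,1.]])
def w(d,u,v,z):
    R=cv2.Rodrigues(np.array(d['rvec'],float))[0];t=np.array(d['tvec'],float).ravel()
    c=-R.T@t; q=R.T@np.linalg.inv(K(d))@[u,v,1]
    return c+q*(z-c[2])/q[2]
def px(d,p):
    return cv2.projectPoints(np.array(p,float).reshape(-1,3),np.array(d['rvec'],float),np.array(d['tvec'],float),K(d),None)[0].reshape(-1,2)
E
python3 - <<'E'
from h import *
import pickle
D={}
for n in('top','side'):
    d=cap(n,n+'0.png');D[n]=d
    print({k:v for k,v in d.items() if k!='frame'})
pickle.dump(D,open('d0.pkl','wb'))
s=r.sense();print(s)
E
```

```text
pics
{'vertical_fov': 53.69614415038007, 'cx': 327.9911010528668, 'cy': 240.22590817880467, 'rvec': array([ 2.17492489, -2.12783387,  0.10927101]), 'tvec': array([0.00282515, 0.55843082, 0.81142453])}
{'vertical_fov': 45.01148259908919, 'cx': 323.7314904909738, 'cy': 240.81311597356753, 'rvec': array([ 0.18368479, -2.89545086,  1.08319733]), 'tvec': array([0.56474303, 0.0883619 , 1.16962154])}
{'time_s': 0.1, 'joints': array([ 8.17378864e+01,  2.20860943e+01,  3.90438316e-01, -2.30098413e-02,
       -6.84117313e+01, -1.48148393e+01]), 'joint_velocities': array([-0.092487  , -0.05262558,  0.26640834,  0.05222491, -0.04701365,
        0.04137263]), 'effort': array([-1.27926369e-04, -3.91689742e+01,  1.87935072e+01,  4.23201844e+00,
        1.34543166e-02, -7.07381537e-05]), 'tcp_pos': array([0.24482895, 0.57463628, 0.29129692]), 'ee_rot': array([[ 9.19921212e-01, -3.92102735e-01, -6.38881213e-04],
       [-3.92103237e-01, -9.19919457e-01, -1.80111892e-03],
       [ 1.18504395e-04,  1.90739489e-03, -9.99998174e-01]]), 'wrist_force': array([ 0.09835417, -0.50514381, -0.4137577 ]), 'moment': array([ 0.01702371, -0.0181601 ,  0.04823182]), 'gripper_force': 0.0, 'gripper_width': 0.9994664009853381}
```

View pics/top0.png

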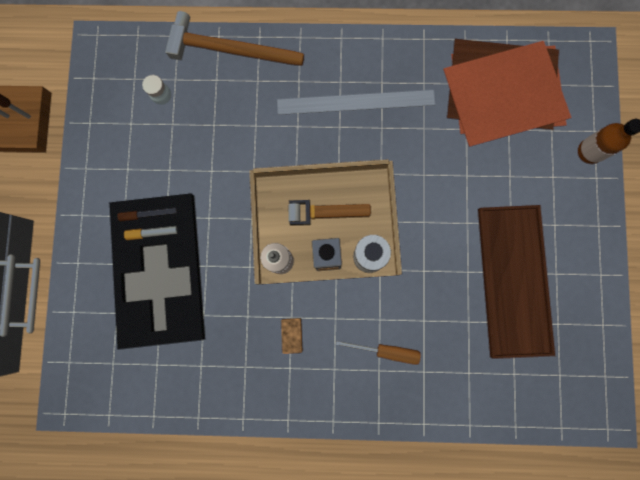

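View pics/side0.png

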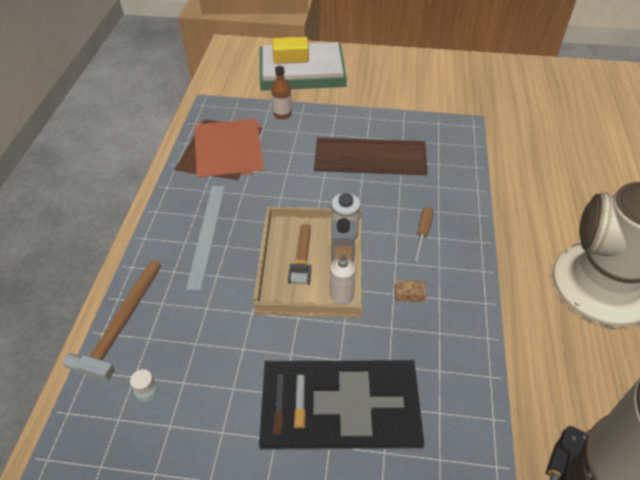

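The top view has +x up and +y to the left. From left to right the rack holds the glue bottle (275,260), tin (326,253) and can (373,252). The roller head is on the left (+y) at (299,212). The foam is at the left with its head end up, and the tray at the right. I'll enlarge these.

```bash
python3 - <<'E'
from h import *
im=cv2.imread('pics/top0.png')
def crop(im,x0,x1,y0,y1,s,fn):
    c=cv2.resize(im[y0:y1,x0:x1],None,fx=s,fy=s,interpolation=cv2.INTER_CUBIC)
    for x in range((x0+9)//10*10,x1,10):
        cv2.putText(c,str(x),((x-x0)*s,8),0,.3,(0,255,255),1);cv2.line(c,((x-x0)*s,10),((x-x0)*s,c.shape[0]),(0,255,255) if x%50==0 else (120,160,0),1)
    for y in range((y0+9)//10*10,y1,10):
        cv2.putText(c,str(y),(0,(y-y0)*s),0,.3,(0,255,255),1);cv2.line(c,(20,(y-y0)*s),(c.shape[1],(y-y0)*s),(0,255,255) if y%50==0 else (120,160,0),1)
    cv2.imwrite('pics/'+fn,c);return c
crop(im,243,405,155,290,4,'rack.png')
a=crop(im,105,210,190,352,3,'foam.png');b=crop(im,470,560,200,362,3,'tray.png')
cv2.imwrite('pics/ft.png',np.hstack([a,b]))
E
```

```text
(no output)
```

View pics/rack.png

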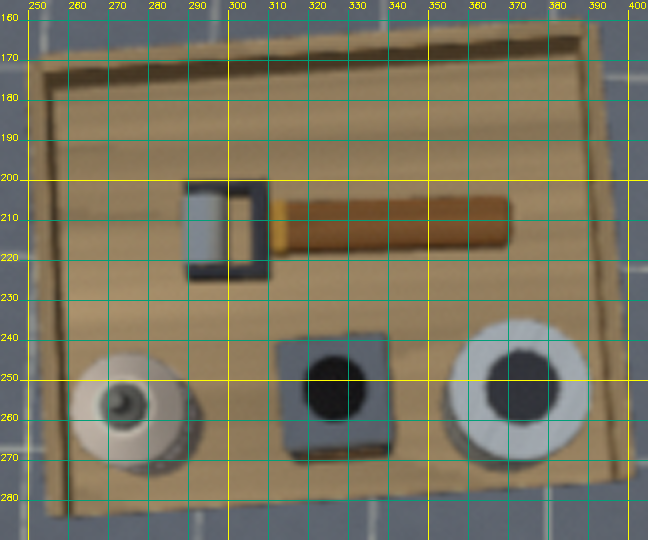

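View pics/ft.png

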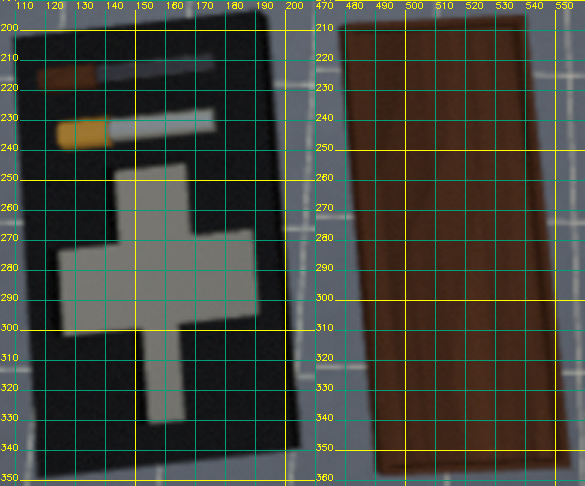

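```bash
python3 - <<'E'
from h import *
import pickle
from scipy.optimize import least_squares
D=pickle.load(open('d0.pkl','rb'));d=D['top'];s=D['side']
np.set_printoptions(precision=4,suppress=True)
R=cv2.Rodrigues(d['rvec'])[0];print('cam',-R.T@d['tvec'])
print('grid', [w(d,u,v,0)[:2] for u,v in [(73,32),(618,27),(630,430),(45,415)]])
g=[w(d,274.5,257.7,.096)];c=[w(d,372.7,252.5,.106)];t=[w(d,326.6,253.3,.110)]
print('glue',g,w(d,271.5,255.5,.138),'can',c,w(d,373.5,251.5,.120),'tin',t,w(d,326.5,252,.128))
tc=[w(d,u,v,.11)[:2] for u,v in[(312,240),(339.5,238.5),(341.5,266.5),(314,269)]];print('tin corners',tc)
# side check reprojection
for n,p in dict(glue=[*g[0][:2],.138],can=[*c[0][:2],.12],tin=[*t[0][:2],.128]).items(): print(n,px(s,p))
def fit(obs,x0):
    W=np.array([w(d,u,v,z)[:2] for u,v,z,_,_ in obs])
    def f(q):
        cs,sn=np.cos(q[2]),np.sin(q[2]);e=W-q[:2]
        l=np.c_[e@[cs,sn],e@[-sn,cs]]
        return np.array([ (l[i,o[3]]-o[4]/1e3)*1e3 for i,o in enumerate(obs)])
    r=least_squares(f,x0,x_scale=[.01,.01,.1]);print(r.x[:2],np.degrees(r.x[2]),r.fun.round(1));return r.x
print('foam');fo=fit([(155,246,.022,0,67.5),(144,259.3,.006,1,24.5),(167.7,256.7,.022,1,-24.5),(125,287.3,.006,1,62),(190,280.3,.022,1,-62),
(138.3,300.7,.006,0,-30),(178.3,297,.006,0,-30),(135,273,.022,0,22),(179,268,.022,0,22),(154,315,.006,1,13.5),(165.7,313.3,.022,1,-13.5),(160.7,330.7,.006,0,-87.5)],[.45,.3,0])
print('roller');ro=fit([(340,205,.032-.011,1,-11),(340,217,.021,1,11),(371,210,.021,0,-85),(300,200.3,.032,1,-22),(300,225,.032,1,22),(289,212,.032,0,65),(310.5,208,.032,0,25)],[.55,0,np.pi/2])
print('tray');tr=fit([(510,207,.016,0,135),(485,282,.016,1,55),(547,280,.016,1,-55),(522,355.5,.016,0,-135)],[.45,-.35,0])
# rack
print('rack');ra=fit([(253,225,.035,1,130),(396,217,.035,1,-130),(322,165.5,.045,0,126),(325,280,.010,0,-80)],[.5,0,0])
for n,q,P in [('foam',fo,[(67.5,24.5,22),(67.5,-24.5,22),(-87.5,0,22)]),('roller',ro,[(65,22,32),(65,-22,32),(-85,0,32)]),('tray',tr,[(135,55,16),(-135,-55,16)])]:
    for a,b,z in P:
        cs,sn=np.cos(q[2]),np.sin(q[2]);print(n,px(s,[q[0]+(cs*a-sn*b)/1e3,q[1]+(sn*a+cs*b)/1e3,z/1e3]))
E
```

```text
cam [ 0.4579 -0.0011  0.8721]
grid [array([0.9657, 0.5286]), array([ 0.99  , -0.5367]), array([ 0.2388, -0.5205]), array([0.2364, 0.5154])]
glue [array([0.52  , 0.1012, 0.096 ])] [0.5199 0.1004 0.138 ] can [array([ 0.531 , -0.0592,  0.106 ])] [ 0.5313 -0.0594  0.12  ] tin [array([0.5278, 0.0153, 0.11  ])] [0.5282 0.0152 0.128 ]
tin corners [array([0.5489, 0.0395]), array([ 0.5523, -0.005 ]), array([ 0.507 , -0.0091]), array([0.502, 0.035])]
glue [[343.788 254.129]]
can [[346.3766 198.2864]]
tin [[344.2557 222.7957]]
foam
[0.4766 0.3232] 7.615837490663925 [-1.4  0.3 -0.2  0.9  0.2  1.7  0.3 -0.8 -0.6 -0.4 -0.6  0.9]
roller
[0.6113 0.0223] 95.062416131164 [-0.1  0.   0.8 -0.5  0.5 -0.9  0. ]
tray
[ 0.4959 -0.3224] 3.237802594040289 [-2.5  0.2 -0.2  2.5]
rack
[0.567  0.0206] 3.7861234086493782 [-2.   2.  -1.3  1.3]
foam [[313.985 414.242]]
foam [[314.1257 387.2006]]
foam [[405.4312 399.9661]]
roller [[311.0059 279.2202]]
roller [[288.6734 278.5382]]
roller [[304.4341 222.9244]]
tray [[313.2433 166.7227]]
tray [[425.2432 142.1923]]
```

```bash
python3 - <<'E'
import cv2,numpy as np
im=cv2.imread('pics/side0.png')
def crop(x0,x1,y0,y1,s):
    c=cv2.resize(im[y0:y1,x0:x1],None,fx=s,fy=s,interpolation=cv2.INTER_CUBIC)
    for x in range((x0+9)//10*10,x1,10):
        cv2.putText(c,str(x),((x-x0)*s,8),0,.3,(0,255,255),1);cv2.line(c,((x-x0)*s,10),((x-x0)*s,c.shape[0]),(120,160,0),1)
    for y in range((y0+9)//10*10,y1,10):
        cv2.putText(c,str(y),(0,(y-y0)*s),0,.3,(0,255,255),1);cv2.line(c,(20,(y-y0)*s),(c.shape[1],(y-y0)*s),(120,160,0),1)
    return c
a=crop(250,380,185,325,3);b=crop(255,430,355,453,3)
w=max(a.shape[1],b.shape[1]);p=lambda q:np.pad(q,((0,0),(0,w-q.shape[1]),(0,0)))
o=np.vstack([p(a),p(b)]);print(o.shape);cv2.imwrite('pics/s2.png',o[:600] if 0 else cv2.resize(o,None,fx=600/o.shape[0],fy=600/o.shape[0]))
E
```

```text
(714, 525, 3)
```

View pics/s2.png

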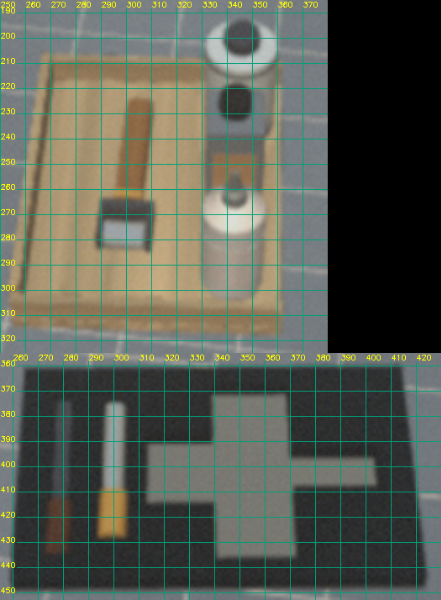

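The side view agrees with the top-view fit to within 1–2 px. It shows the nozzle tip at (344,254), the can cap at (346,199), the foam head's left edge at u=313 and the handle end at u=404. I'll use one gripper yaw (closing along the rack's x) for all three containers, with the TCP 134 mm above each foot.

```bash
cat > go.py <<'E'
import sys,numpy as np
from station import r
from scipy.spatial.transform import Rotation as Ro
# usage: go.py x y z yaw(of tool y, deg)  -> shift mm, turn rad in tool axes
x,y,z,a=map(float,sys.argv[1:5]); s=r.sense(); R=s['ee_rot']; a=np.radians(a)
Y=np.array([np.cos(a),np.sin(a),0]);Z=np.array([0,0,-1.]);T=np.c_[np.cross(Y,Z),Y,Z]
print((R.T@(np.array([x,y,z])-s['tcp_pos'])*1e3).round(1),Ro.from_matrix(R.T@T).as_rotvec().round(4))
E
python3 go.py .531 -.0592 .25 -175
```

```text
[511.8 470.8  42.3] [ 0.0017 -0.0011  1.0806]
```

```bash
python3 -m pendant '[[[32,29,3],[0,0,0.068]],[[64,59,5],[0,0,0.135]],[[96,88,8],[0,0,0.203]],[[128,118,11],[0,0,0.27]],[[160,147,13],[0,0,0.338]],[[192,177,16],[0,0,0.405]],[[224,206,19],[0,0,0.473]],[[256,235,21],[0,0,0.54]],[[288,265,24],[0,0,0.608]],[[320,294,26],[0,0,0.675]]]'
python3 -m pendant '[[[32,0,0],[0,0,0]]]' 2>&1 | tail -3; python3 go.py .531 -.0592 .25 -175
```

```text
time_s: 1.1
tcp_pos: [0.4242, 0.1772, 0.266]
ee_rot: [[0.471, -0.882, -0.0], [-0.882, -0.471, -0.0], [-0.0, 0.0, -1.0]]
wrist_force: [1.2, 0.1, 1.2]
gripper_width: 0.998
gripper_force: 0.0
wrist_force: [1.8, 0.1, 0.0]
gripper_width: 0.997
gripper_force: 0.0
[226.4  16.8  15.8] [ 1.500e-03 -3.000e-04  4.034e-01]
```

```bash
python3 -m pendant '[[[38,3,3],[0,0,0.07]],[[76,6,6],[0,0,0.14]],[[114,9,9],[0,0,0.21]],[[152,12,12],[0,0,0.28]],[[190,15,15],[0,0,0.35]],[[226,17,16],[0,0,0.403]],[[226,17,16],[0,0,0.403]],[[226,17,16],[0,0,0.403]],[[226,17,16],[0,0,0.403]],[[226,17,16],[0,0,0.403]]]'; python3 go.py .531 -.0592 .144 -175
```

```text
time_s: 2.2
tcp_pos: [0.5309, -0.0554, 0.2504]
ee_rot: [[0.092, -0.996, -0.0], [-0.996, -0.092, 0.0], [-0.0, -0.0, -1.0]]
wrist_force: [0.6, 0.4, 0.3]
gripper_width: 1.0
gripper_force: 0.0
[  3.8   0.3 106.4] [-0.      0.0001  0.0044]
```

```bash
python3 -m pendant '[[[4,0,10],[0,0,0.004]],[[4,0,35],[0,0,0.004]],[[4,0,60],[0,0,0.004]],[[4,0,80],[0,0,0.004]],[[4,0,95],[0,0,0.004]],[[4,0,106],[0,0,0.004]],[[4,0,106],[0,0,0.004]],[[4,0,106],[0,0,0.004]],[[4,0,106],[0,0,0.004]]]'; python3 - <<'E'
from h import *
cap('side','g1s.png');cap('top','g1t.png')
a=cv2.imread('pics/g1s.png')[150:330,230:450];b=cv2.imread('pics/g1t.png')[140:320,230:450]
cv2.imwrite('pics/g1.png',cv2.resize(np.hstack([a,b]),(800,327)))
E
python3 go.py .531 -.0592 .144 -175
```

```text
time_s: 3.1
tcp_pos: [0.5322, -0.0601, 0.1451]
ee_rot: [[0.086, -0.996, 0.002], [-0.996, -0.086, 0.0], [-0.0, -0.002, -1.0]]
wrist_force: [0.5, -0.3, -0.5]
gripper_width: 0.997
gripper_force: 0.0
[-1.1  1.   1.1] [-0.0019  0.0001 -0.0011]
```

View pics/g1.png

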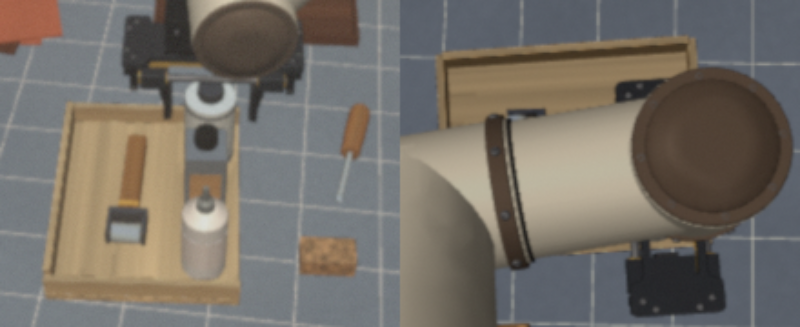

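The open fingers straddle the can, centred at (212,95) in the crop. I'll close on it and lift.

```bash
python3 -m pendant '[[[0,0,0],[0,0,0]],[[0,0,0],[0,0,0]],[[0,0,0],[0,0,0]],[[0,0,0],[0,0,0]],[[0,0,0],[0,0,0]],[[0,0,0],[0,0,0]],[[0,0,0],[0,0,0]],[[0,0,0],[0,0,0]]]' 0; python3 go.py .531 -.0592 .144 -175
```

```text
time_s: 4.0
tcp_pos: [0.5319, -0.0602, 0.1444]
ee_rot: [[0.086, -0.996, 0.001], [-0.996, -0.086, 0.0], [0.0, -0.001, -1.0]]
wrist_force: [0.8, 0.3, -0.1]
gripper_width: 0.66
gripper_force: 30.0
[-1.1  0.8  0.4] [-0.0007 -0.     -0.0012]
```

```bash
python3 -m pendant '[[[0,0,-5],[0,0,0]],[[0,0,-20],[0,0,0]],[[0,0,-40],[0,0,0]],[[0,0,-55],[0,0,0]],[[0,0,-60],[0,0,0]],[[0,0,-60],[0,0,0]],[[0,0,-60],[0,0,0]]]'; python3 go.py .5838 -.3174 .205 -175
```

```text
time_s: 4.7
tcp_pos: [0.5308, -0.0603, 0.2033]
ee_rot: [[0.086, -0.996, -0.002], [-0.996, -0.086, 0.0], [-0.0, 0.002, -1.0]]
wrist_force: [-0.2, 0.3, -1.0]
gripper_width: 0.662
gripper_force: 30.0
[260.7 -30.8  -1.8] [ 0.002   0.0003 -0.0016]
```

```bash
python3 -m pendant '[[[15,-2,0],[0,0,0]],[[50,-6,0],[0,0,0]],[[90,-11,0],[0,0,0]],[[130,-15,0],[0,0,0]],[[170,-20,0],[0,0,0]],[[210,-25,0],[0,0,0]],[[245,-29,0],[0,0,0]],[[261,-31,-2],[0,0,0]],[[261,-31,-2],[0,0,0]],[[261,-31,-2],[0,0,0]]]'; python3 -m pendant '[[[0,0,0],[0,0,0]],[[0,0,0],[0,0,0]],[[0,0,0],[0,0,0]]]'; python3 go.py .5838 -.3174 .1405 -175
```

```text
time_s: 5.7
tcp_pos: [0.5841, -0.3182, 0.2048]
ee_rot: [[0.084, -0.996, -0.002], [-0.996, -0.084, 0.001], [-0.001, 0.002, -1.0]]
wrist_force: [-0.3, 0.3, -1.9]
gripper_width: 0.661
gripper_force: 30.0
time_s: 6.0
tcp_pos: [0.5849, -0.3168, 0.2064]
ee_rot: [[0.087, -0.996, 0.0], [-0.996, -0.087, 0.0], [-0.0, -0.0, -1.0]]
wrist_force: [-0.2, -1.1, -2.1]
gripper_width: 0.661
gripper_force: 30.0
[ 0.5  1.2 65.9] [-0.      0.0001 -0.0001]
```

```bash
python3 -m pendant '[[[0,0,10],[0,0,0]],[[0,0,25],[0,0,0]],[[0,0,40],[0,0,0]],[[0,0,50],[0,0,0]],[[0,0,58],[0,0,0]],[[0,0,62],[0,0,0]],[[0,0,64],[0,0,0]],[[0,0,65],[0,0,0]],[[0,0,66],[0,0,0]],[[0,0,66],[0,0,0]]]'; python3 -m pendant '[[[0,0,0],[0,0,0]],[[0,0,0],[0,0,0]],[[0,0,0],[0,0,0]]]'; python3 go.py .5838 -.3174 .1405 -175
```

```text
time_s: 7.0
tcp_pos: [0.585, -0.3177, 0.1406]
ee_rot: [[0.086, -0.996, 0.001], [-0.996, -0.086, -0.0], [0.0, -0.001, -1.0]]
wrist_force: [-0.2, 0.4, -1.5]
gripper_width: 0.657
gripper_force: 30.0
time_s: 7.3
tcp_pos: [0.585, -0.3177, 0.1404]
ee_rot: [[0.086, -0.996, 0.0], [-0.996, -0.086, -0.0], [0.0, -0.0, -1.0]]
wrist_force: [-0.2, -0.4, -3.1]
gripper_width: 0.662
gripper_force: 30.0
[-0.4  1.1 -0.1] [-0.0003 -0.0001 -0.0013]
```

```bash
python3 -m pendant '[[[0,0,0.5],[0,0,0]],[[0,0,1],[0,0,0]],[[0,0,1.5],[0,0,0]],[[0,0,1.5],[0,0,0]],[[0,0,1.5],[0,0,0]]]'|grep -E "tcp_pos|wrist"
```

```text
tcp_pos: [0.585, -0.3177, 0.1393]
wrist_force: [-0.8, 0.4, 2.6]
```

Contact, so I'll release and rise.

```bash
python3 -m pendant '[[[0,0,0],[0,0,0]],[[0,0,0],[0,0,0]],[[0,0,0],[0,0,0]],[[0,0,0],[0,0,0]]]' 0.8|grep width; python3 -m pendant '[[[0,0,-10],[0,0,0]],[[0,0,-35],[0,0,0]],[[0,0,-70],[0,0,0]],[[0,0,-100],[0,0,0]],[[0,0,-110],[0,0,0]],[[0,0,-110],[0,0,0]]]' |grep tcp; python3 go.py .528 .0153 .25 -175; python3 go.py .528 .0153 .146 -175
```

```text
gripper_width: 0.797
tcp_pos: [0.5855, -0.3179, 0.2513]
[-336.9   28.7    0.6] [-0.0045 -0.0018 -0.0013]
[-337.1   29.2  104.6] [-0.0045 -0.0018 -0.0013]
```

```bash
python3 -m pendant '[[[-35,3,0],[0,0,0]],[[-80,7,0],[0,0,0]],[[-125,11,0],[0,0,0]],[[-170,14,0],[0,0,0]],[[-215,18,0],[0,0,0]],[[-260,22,0],[0,0,0]],[[-305,26,0],[0,0,0]],[[-337,29,0],[0,0,0]],[[-337,29,0],[0,0,0]],[[-337,29,0],[0,0,0]]]' 1|grep tcp;python3 -m pendant '[[[0,0,0],[0,0,0]],[[0,0,0],[0,0,0]],[[0,0,0],[0,0,0]]]'|grep tcp;  python3 go.py .528 .0153 .1445 -175
```

```text
tcp_pos: [0.5263, 0.0161, 0.2475]
tcp_pos: [0.5271, 0.0147, 0.2485]
[ -0.6  -1.  104. ] [ 0.0006 -0.0001 -0.0031]
```

```bash
python3 -m pendant '[[[-1,-1,10],[0,0,0]],[[-1,-1,35],[0,0,0]],[[-1,-1,60],[0,0,0]],[[-1,-1,80],[0,0,0]],[[-1,-1,95],[0,0,0]],[[-1,-1,104],[0,0,0]],[[-1,-1,104],[0,0,0]],[[-1,-1,104],[0,0,0]],[[-1,-1,104],[0,0,0]]]'|grep -E "tcp|wrist"; python3 -m pendant '[[[0,0,0],[0,0,0]],[[0,0,0],[0,0,0]],[[0,0,0],[0,0,0]],[[0,0,0],[0,0,0]],[[0,0,0],[0,0,0]],[[0,0,0],[0,0,0]],[[0,0,0],[0,0,0]],[[0,0,0],[0,0,0]]]' 0; python3 -m pendant '[[[0,0,-5],[0,0,0]],[[0,0,-20],[0,0,0]],[[0,0,-40],[0,0,0]],[[0,0,-55],[0,0,0]],[[0,0,-60],[0,0,0]],[[0,0,-60],[0,0,0]],[[0,0,-60],[0,0,0]]]'|grep -E "tcp|force|width"; python3 go.py .4959 -.3224 .2045 -175
```

```text
tcp_pos: [0.5286, 0.0169, 0.1456]
wrist_force: [-0.3, 0.5, -0.2]
time_s: 11.8
tcp_pos: [0.5282, 0.0168, 0.1448]
ee_rot: [[0.086, -0.996, 0.001], [-0.996, -0.086, 0.0], [-0.0, -0.001, -1.0]]
wrist_force: [0.8, 0.2, 0.1]
gripper_width: 0.53
gripper_force: 29.8
tcp_pos: [0.5273, 0.0166, 0.2039]
wrist_force: [0.3, -0.0, -2.7]
gripper_width: 0.527
gripper_force: 29.8
[335.1  60.3  -0.5] [ 0.0019  0.     -0.0016]
```

```bash
python3 -m pendant '[[[15,3,0],[0,0,0]],[[50,9,0],[0,0,0]],[[95,17,0],[0,0,0]],[[140,25,0],[0,0,0]],[[185,33,0],[0,0,0]],[[230,41,0],[0,0,0]],[[275,49,0],[0,0,0]],[[315,57,0],[0,0,0]],[[335,60,0],[0,0,0]],[[335,60,0],[0,0,0]]]'|grep tcp; python3 -m pendant '[[[0,0,0],[0,0,0]],[[0,0,0],[0,0,0]],[[0,0,0],[0,0,0]],[[0,0,0],[0,0,0]]]'|grep -E "tcp|wrist"; python3 go.py .4959 -.3224 .1410 -175
```

```text
tcp_pos: [0.4954, -0.3253, 0.2033]
tcp_pos: [0.4972, -0.3213, 0.2049]
wrist_force: [-1.3, -0.1, -0.9]
[ 1.   1.4 63.9] [-0.      0.      0.0002]
```

```bash
python3 -m pendant '[[[1,1,10],[0,0,0]],[[1,1,25],[0,0,0]],[[1,1,40],[0,0,0]],[[1,1,50],[0,0,0]],[[1,1,57],[0,0,0]],[[1,1,61],[0,0,0]],[[1,1,63],[0,0,0]],[[1,1,64],[0,0,0]],[[1,1,64],[0,0,0]],[[1,1,64],[0,0,0]]]'|grep -E "tcp|wrist"; python3 -m pendant '[[[0,0,0.5],[0,0,0]],[[0,0,1],[0,0,0]],[[0,0,1.5],[0,0,0]],[[0,0,1.5],[0,0,0]],[[0,0,1.5],[0,0,0]]]'|grep -E "tcp_pos|wrist"
```

```text
tcp_pos: [0.4963, -0.3234, 0.1412]
wrist_force: [0.3, -0.0, -2.1]
tcp_pos: [0.4962, -0.3233, 0.1398]
wrist_force: [-1.0, 0.6, 2.3]
```

```bash
python3 -m pendant '[[[0,0,0],[0,0,0]],[[0,0,0],[0,0,0]],[[0,0,0],[0,0,0]],[[0,0,0],[0,0,0]]]' 0.75|grep width; python3 -m pendant '[[[0,0,-10],[0,0,0]],[[0,0,-35],[0,0,0]],[[0,0,-70],[0,0,0]],[[0,0,-100],[0,0,0]],[[0,0,-110],[0,0,0]],[[0,0,-110],[0,0,0]],[[0,0,-110],[0,0,0]]]' |grep tcp; python3 go.py .520 .1010 .25 -175
```

```text
gripper_width: 0.733
tcp_pos: [0.4954, -0.3229, 0.2482]
[-420.2  -60.7   -1.3] [ 0.0014  0.0013 -0.0016]
```

```bash
python3 -m pendant '[[[-20,-3,0],[0,0,0]],[[-65,-9,0],[0,0,0]],[[-114,-16,0],[0,0,0]],[[-163,-23,0],[0,0,0]],[[-212,-30,0],[0,0,0]],[[-261,-37,0],[0,0,0]],[[-310,-44,0],[0,0,0]],[[-355,-51,0],[0,0,0]],[[-395,-57,0],[0,0,0]],[[-420,-61,0],[0,0,0]]]' 1|grep tcp;python3 -m pendant '[[[0,0,0],[0,0,0]],[[0,0,0],[0,0,0]],[[0,0,0],[0,0,0]],[[0,0,0],[0,0,0]]]'|grep tcp;  python3 go.py .520 .101 .1448 -175
```

```text
tcp_pos: [0.52, 0.1029, 0.2473]
tcp_pos: [0.5205, 0.0992, 0.2488]
[ -1.9   0.3 104. ] [ 0.0011 -0.0004 -0.003 ]
```

```bash
python3 -m pendant '[[[-1,0,10],[0,0,0]],[[-1,0,35],[0,0,0]],[[-1,0,60],[0,0,0]],[[-1,0,80],[0,0,0]],[[-1,0,95],[0,0,0]],[[-1,0,104],[0,0,0]],[[-1,0,104],[0,0,0]],[[-1,0,104],[0,0,0]],[[-1,0,104],[0,0,0]]]'|grep -E "tcp|wrist"; python3 -m pendant '[[[0,0,0],[0,0,0]],[[0,0,0],[0,0,0]],[[0,0,0],[0,0,0]],[[0,0,0],[0,0,0]],[[0,0,0],[0,0,0]],[[0,0,0],[0,0,0]],[[0,0,0],[0,0,0]],[[0,0,0],[0,0,0]]]' 0; python3 -m pendant '[[[0,0,-5],[0,0,0]],[[0,0,-20],[0,0,0]],[[0,0,-40],[0,0,0]],[[0,0,-55],[0,0,0]],[[0,0,-60],[0,0,0]],[[0,0,-60],[0,0,0]],[[0,0,-60],[0,0,0]]]'|grep -E "tcp|force|width"; python3 go.py .408 -.3274 .2045 -175
```

```text
tcp_pos: [0.5212, 0.1016, 0.1461]
wrist_force: [-0.4, 0.1, -0.1]
time_s: 19.6
tcp_pos: [0.5208, 0.1015, 0.1453]
ee_rot: [[0.086, -0.996, 0.0], [-0.996, -0.086, 0.0], [-0.0, -0.0, -1.0]]
wrist_force: [0.1, -1.1, -0.6]
gripper_width: 0.542
gripper_force: 30.0
tcp_pos: [0.52, 0.1012, 0.2044]
wrist_force: [0.4, -0.3, -2.8]
gripper_width: 0.54
gripper_force: 30.0
[4.175e+02 1.483e+02 3.000e-01] [ 0.0018 -0.0003 -0.0016]
```

```bash
python3 -m pendant '[[[15,5,0],[0,0,0]],[[55,20,0],[0,0,0]],[[100,36,0],[0,0,0]],[[145,52,0],[0,0,0]],[[190,68,0],[0,0,0]],[[235,84,0],[0,0,0]],[[280,100,0],[0,0,0]],[[325,116,0],[0,0,0]],[[370,132,0],[0,0,0]],[[404,144,0],[0,0,0]]]'|grep tcp; python3 -m pendant '[[[10,4,0],[0,0,0]],[[12,4,0],[0,0,0]],[[12,4,0],[0,0,0]],[[12,4,0],[0,0,0]],[[12,4,0],[0,0,0]]]'|grep -E "tcp|wrist"; python3 go.py .408 -.3274 .1415 -175
```

```text
tcp_pos: [0.4098, -0.3159, 0.2044]
tcp_pos: [0.4093, -0.3247, 0.2053]
wrist_force: [-0.3, 0.0, -1.8]
[ 2.6  1.6 63.8] [0.     0.0002 0.0007]
```

```bash
python3 -m pendant '[[[2,2,10],[0,0,0]],[[2,2,25],[0,0,0]],[[2,2,40],[0,0,0]],[[2,2,50],[0,0,0]],[[2,2,57],[0,0,0]],[[2,2,61],[0,0,0]],[[2,2,63],[0,0,0]],[[2,2,64],[0,0,0]],[[2,2,64],[0,0,0]],[[2,2,64],[0,0,0]]]'|grep -E "tcp|wrist"; python3 -m pendant '[[[0,0,0.5],[0,0,0]],[[0,0,1],[0,0,0]],[[0,0,1.5],[0,0,0]],[[0,0,1.5],[0,0,0]],[[0,0,1.5],[0,0,0]]]'|grep -E "tcp_pos|wrist"
```

```text
tcp_pos: [0.4073, -0.3281, 0.1417]
wrist_force: [0.5, 0.2, -1.7]
tcp_pos: [0.4073, -0.3281, 0.1402]
wrist_force: [-0.6, 0.2, 2.9]
```

```bash
python3 -m pendant '[[[0,0,0],[0,0,0]],[[0,0,0],[0,0,0]],[[0,0,0],[0,0,0]],[[0,0,0],[0,0,0]]]' 0.75|grep width; python3 -m pendant '[[[0,0,-10],[0,0,0]],[[0,0,-35],[0,0,0]],[[0,0,-70],[0,0,0]],[[0,0,-100],[0,0,0]],[[0,0,-110],[0,0,0]],[[0,0,-110],[0,0,0]],[[0,0,-110],[0,0,0]]]' |grep tcp; python3 go.py .6113 .0223 .25 -175
```

```text
gripper_width: 0.733
tcp_pos: [0.4065, -0.3275, 0.2488]
[-331. -234.   -1.] [ 0.0013  0.0014 -0.0017]
```

```bash
python3 -m pendant '[[[-15,-10,0],[0,0,0]],[[-50,-35,0],[0,0,0]],[[-90,-63,0],[0,0,0]],[[-130,-92,0],[0,0,0]],[[-170,-120,0],[0,0,0]],[[-210,-148,0],[0,0,0]],[[-250,-177,0],[0,0,0]],[[-290,-205,0],[0,0,0]],[[-320,-226,0],[0,0,0]],[[-331,-234,0],[0,0,0]]]' 1|grep tcp;python3 -m pendant '[[[0,0,70],[0,0,0]],[[0,0,70],[0,0,0]],[[0,0,70],[0,0,0]],[[0,0,70],[0,0,0]],[[0,0,70],[0,0,0]]]'|grep tcp;  python3 go.py .6113 .0223 .085 -175
python3 - <<'E'
from h import *
d=cap('side','g2s.png');cap('top','g2t.png')
a=cv2.imread('pics/g2s.png')[120:330,230:450];b=cv2.imread('pics/g2t.png')[150:360,370:590]
cv2.imwrite('pics/g2.png',cv2.resize(np.hstack([a,b]),(800,382)))
E
```

```text
tcp_pos: [0.6125, 0.0249, 0.247]
tcp_pos: [0.6126, 0.0216, 0.1812]
[-0.8  1.5 96.2] [-0.0026  0.     -0.0014]
```

View pics/g2.png

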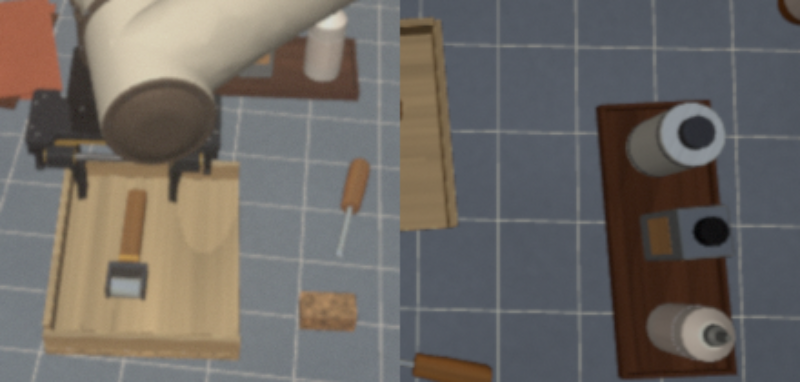

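All three containers stand upright in the tray, and the roller handle lies between the open fingers. Descending.

```bash
python3 -m pendant '[[[-1,1,10],[0,0,0]],[[-1,1,35],[0,0,0]],[[-1,1,60],[0,0,0]],[[-1,1,78],[0,0,0]],[[-1,1,90],[0,0,0]],[[-1,1,96],[0,0,0]],[[-1,1,96],[0,0,0]],[[-1,1,96],[0,0,0]],[[-1,1,96],[0,0,0]]]'|grep -E "tcp|wrist"; python3 -m pendant '[[[0,0,0],[0,0,0]],[[0,0,0],[0,0,0]],[[0,0,0],[0,0,0]],[[0,0,0],[0,0,0]],[[0,0,0],[0,0,0]],[[0,0,0],[0,0,0]],[[0,0,0],[0,0,0]],[[0,0,0],[0,0,0]],[[0,0,0],[0,0,0]],[[0,0,0],[0,0,0]]]' 0; python3 -m pendant '[[[0,0,0],[0,0,0]],[[0,0,-10],[0,0,0]],[[0,0,-30],[0,0,0]],[[0,0,-55],[0,0,0]],[[0,0,-80],[0,0,0]],[[0,0,-100],[0,0,0]],[[0,0,-110],[0,0,0]],[[0,0,-110],[0,0,0]],[[0,0,-110],[0,0,0]]]'|grep -E "tcp|force|width"; python3 go.py .4766 .3232 .195 97.6
python3 - <<'E'
from h import *
d=cap('side','g3s.png');cap('top','g3t.png')
a=cv2.imread('pics/g3s.png')[120:330,230:450];b=cv2.imread('pics/g3t.png')[150:360,170:390]
cv2.imwrite('pics/g3.png',cv2.resize(np.hstack([a,b]),(800,382)))
E
```

```text
tcp_pos: [0.6114, 0.023, 0.0848]
wrist_force: [0.3, 0.1, 0.2]
time_s: 27.9
tcp_pos: [0.6109, 0.0229, 0.0838]
ee_rot: [[0.086, -0.996, 0.0], [-0.996, -0.086, 0.0], [-0.0, -0.0, -1.0]]
wrist_force: [0.9, -0.1, -0.9]
gripper_width: 0.243
gripper_force: 29.8
tcp_pos: [0.61, 0.0228, 0.1929]
wrist_force: [-0.0, 0.1, -2.8]
gripper_width: 0.247
gripper_force: 29.8
[-310.7  107.3   -1.8] [ 1.6000e-03 -1.2000e-03  1.5237e+00]
```

View pics/g3.png

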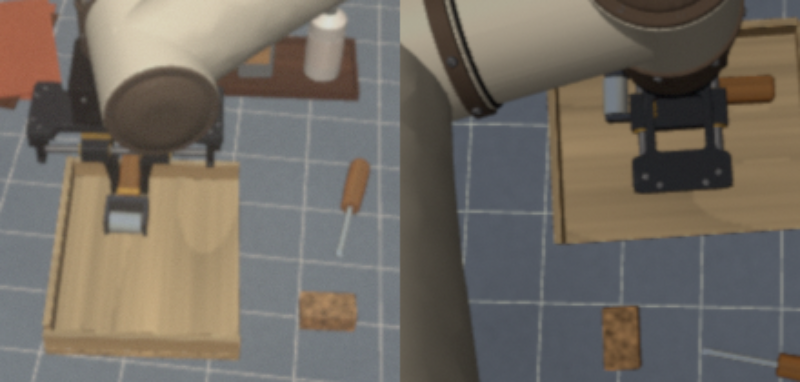

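The roller is held; its head points to the lower left in the side crop at (127,215). Now I'll carry and turn it over to the foam.

```bash
python3 -m pendant '[[[-15,5,0],[0,0,0.07]],[[-40,14,0],[0,0,0.19]],[[-68,23,0],[0,0,0.32]],[[-96,33,0],[0,0,0.45]],[[-124,43,0],[0,0,0.58]],[[-152,52,0],[0,0,0.71]],[[-180,62,0],[0,0,0.84]],[[-208,72,0],[0,0,0.97]],[[-236,81,0],[0,0,1.1]],[[-260,90,0],[0,0,1.22]]]'|grep -E "tcp|rot"; python3 -m pendant '[[[0,0,0],[0,0,0]],[[0,0,0],[0,0,0]],[[0,0,0],[0,0,0]]]'|grep -E "tcp"; python3 go.py .4772 .3233 .15 97.6
```

```text
tcp_pos: [0.4978, 0.2752, 0.1925]
ee_rot: [[-0.908, -0.419, -0.002], [-0.419, 0.908, -0.001], [0.002, -0.001, -1.0]]
tcp_pos: [0.4987, 0.2734, 0.193]
[-1.7 54.4 43. ] [-0.0008 -0.0015  0.3044]
```

```bash
python3 -m pendant '[[[0,10,5],[0,0,0.06]],[[-1,25,15],[0,0,0.15]],[[-1,40,27],[0,0,0.24]],[[-2,50,37],[0,0,0.29]],[[-2,54,43],[0,0,0.304]],[[-2,54,43],[0,0,0.304]],[[-2,54,43],[0,0,0.304]],[[-2,54,43],[0,0,0.304]],[[-2,54,43],[0,0,0.304]]]'|grep -E "tcp|rot"; python3 go.py .4772 .3233 .112 97.6
python3 - <<'E'
from h import *
cap('side','g4s.png');cap('top','g4t.png')
a=cv2.imread('pics/g4s.png')[330:480,230:450];b=cv2.imread('pics/g4t.png')[200:350,90:310]
cv2.imwrite('pics/g4.png',cv2.resize(np.hstack([a,b]),(800,273)))
E
```

```text
tcp_pos: [0.4781, 0.3237, 0.1514]
ee_rot: [[-0.991, -0.132, 0.001], [-0.132, 0.991, 0.001], [-0.001, 0.001, -1.0]]
[ 1.  -0.3 39.4] [ 0.0006  0.0008 -0.0001]
```

View pics/g4.png

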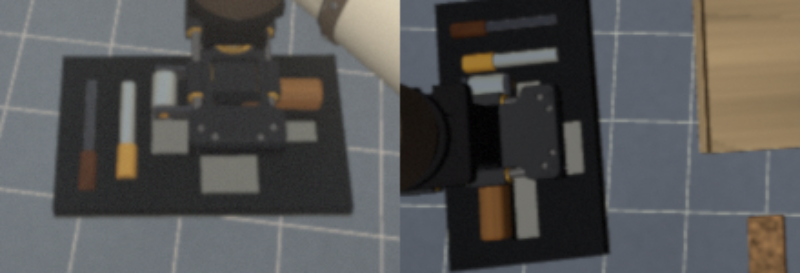

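The roller hovers over the pocket with its head towards the tools. I'll go down to just above the foam.

```bash
python3 -m pendant '[[[1,0,10],[0,0,0]],[[1,0,25],[0,0,0]],[[1,0,40],[0,0,0]],[[1,0,49],[0,0,0]],[[1,0,49],[0,0,0]],[[1,0,49],[0,0,0]],[[1,0,49],[0,0,0]]]'|grep -E "tcp|wrist"; python3 go.py .4772 .3233 .08 97.6
python3 - <<'E'
from h import *
cap('side','g5s.png');cap('top','g5t.png')
a=cv2.imread('pics/g5s.png')[340:460,250:430];b=cv2.imread('pics/g5t.png')[220:340,90:270]
cv2.imwrite('pics/g5.png',cv2.resize(np.hstack([a,b]),(800,267),interpolation=cv2.INTER_CUBIC))
E
```

```text
tcp_pos: [0.4771, 0.3242, 0.1024]
wrist_force: [0.1, 0.5, -0.9]
[ 0.  -0.9 22.4] [0.0009 0.0012 0.0004]
```

View pics/g5.png

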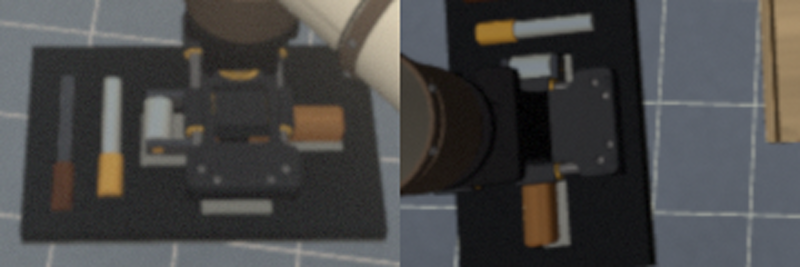

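The outline is close to the pocket in both views. I'll feel my way down.

```bash
for i in 1; do python3 -m pendant '[[[0,-1,2],[0,0,0]],[[0,-1,4],[0,0,0]],[[0,-1,5],[0,0,0]],[[0,-1,5],[0,0,0]]]'|grep -E "tcp|wrist"; python3 -m pendant '[[[0,0,1],[0,0,0]],[[0,0,2],[0,0,0]],[[0,0,3],[0,0,0]],[[0,0,4],[0,0,0]],[[0,0,4],[0,0,0]]]'|grep -E "tcp|wrist"; done; python3 -c "
from station import r; s=r.sense();print(s['moment'],s['wrist_force'])"
```

```text
tcp_pos: [0.4768, 0.3227, 0.0965]
wrist_force: [0.1, -0.3, -2.1]
tcp_pos: [0.4768, 0.3228, 0.0926]
wrist_force: [-0.5, 0.0, -2.4]
[ 0.11548272 -0.12019114  0.01589822] [-0.53184749  0.03472235 -2.38807629]
```

No contact force 3 mm below the foam's top, so it is in the pocket. Continuing down.

```bash
python3 -m pendant '[[[0,0,2],[0,0,0]],[[0,0,4],[0,0,0]],[[0,0,6],[0,0,0]],[[0,0,8],[0,0,0]],[[0,0,8],[0,0,0]]]'|grep -E "tcp|wrist";python3 -m pendant '[[[0,0,1],[0,0,0]],[[0,0,2],[0,0,0]],[[0,0,3],[0,0,0]],[[0,0,4],[0,0,0]],[[0,0,4],[0,0,0]],[[0,0,4],[0,0,0]]]'|grep -E "tcp|wrist"
```

```text
tcp_pos: [0.4768, 0.3228, 0.0844]
wrist_force: [0.0, 0.9, -0.7]
tcp_pos: [0.4769, 0.3228, 0.0807]
wrist_force: [-0.0, -0.7, -1.6]
```

```bash
python3 -m pendant '[[[0,0,0.5],[0,0,0]],[[0,0,1],[0,0,0]],[[0,0,1.5],[0,0,0]],[[0,0,2],[0,0,0]],[[0,0,2],[0,0,0]],[[0,0,2],[0,0,0]]]'|grep -E "tcp|wrist"
```

```text
tcp_pos: [0.4769, 0.3228, 0.0797]
wrist_force: [-2.1, -1.0, 4.2]
```

Contact is at the expected seated height. A firm press, then release.

```bash
python3 -m pendant '[[[0,0,1],[0,0,0]],[[0,0,2],[0,0,0]],[[0,0,2],[0,0,0]],[[0,0,2],[0,0,0]]]'|grep -E "tcp|wrist"; python3 -m pendant '[[[0,0,-2],[0,0,0]],[[0,0,-2],[0,0,0]],[[0,0,-2],[0,0,0]],[[0,0,-2],[0,0,0]],[[0,0,-2],[0,0,0]],[[0,0,-2],[0,0,0]]]' 1|grep -E "tcp|wrist|width"; python3 -m pendant '[[[0,0,-10],[0,0,0]],[[0,0,-35],[0,0,0]],[[0,0,-70],[0,0,0]],[[0,0,-110],[0,0,0]],[[0,0,-150],[0,0,0]],[[0,0,-170],[0,0,0]],[[0,0,-170],[0,0,0]],[[0,0,-170],[0,0,0]]]'|grep -E "tcp|wrist"
python3 go.py .408 -.328 .25 -175
```

```text
tcp_pos: [0.4769, 0.3228, 0.0797]
wrist_force: [-5.6, -3.4, 16.6]
tcp_pos: [0.4768, 0.3228, 0.0785]
wrist_force: [-1.0, 0.2, 0.3]
gripper_width: 0.711
tcp_pos: [0.4765, 0.3226, 0.2493]
wrist_force: [-0.2, -0.3, -0.5]
[ 153.9 -635.9   -1.4] [ 5.0000e-04  1.0000e-03 -1.5255e+00]
```

```bash
python3 -m pendant '[[[6,-25,0],[0,0,-0.07]],[[17,-70,0],[0,0,-0.18]],[[28,-115,0],[0,0,-0.31]],[[39,-160,0],[0,0,-0.44]],[[50,-205,0],[0,0,-0.57]],[[60,-250,0],[0,0,-0.7]],[[71,-295,0],[0,0,-0.83]],[[82,-340,0],[0,0,-0.96]],[[93,-385,0],[0,0,-1.09]],[[104,-430,0],[0,0,-1.22]]]'|grep tcp; python3 -m pendant '[[[0,0,0],[0,0,0]],[[0,0,0],[0,0,0]],[[0,0,0],[0,0,0]]]'|grep tcp;  python3 go.py .4073 -.3281 .25 -175
python3 - <<'E'
from h import *
cap('side','g6s.png');cap('top','g6t.png')
a=cv2.imread('pics/g6s.png')[340:460,250:430];b=cv2.imread('pics/g6t.png')[220:340,90:270]
cv2.imwrite('pics/g6.png',cv2.resize(np.hstack([a,b]),(800,267),interpolation=cv2.INTER_CUBIC))
E
```

```text
tcp_pos: [0.4308, -0.1092, 0.2475]
tcp_pos: [0.432, -0.1069, 0.248]
[220.7 -28.9  -1.9] [ 1.700e-03 -1.000e-04 -3.286e-01]
```

View pics/g6.png

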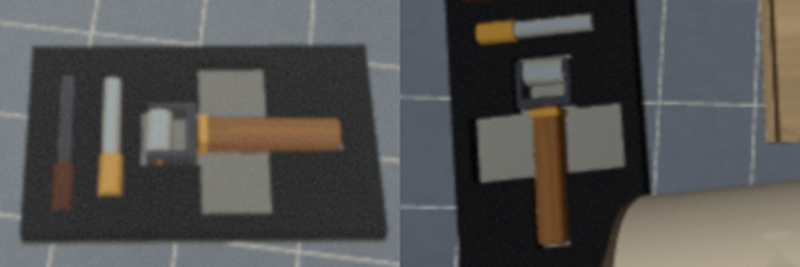

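The roller sits flat in its pocket. Now the glue bottle goes back.

```bash
python3 -m pendant '[[[30,-4,0],[0,0,-0.06]],[[70,-9,0],[0,0,-0.14]],[[110,-14,0],[0,0,-0.21]],[[150,-20,0],[0,0,-0.28]],[[190,-25,0],[0,0,-0.329]],[[213,-28,-1],[0,0,-0.329]],[[221,-29,-2],[0,0,-0.329]],[[221,-29,-2],[0,0,-0.329]],[[221,-29,-2],[0,0,-0.329]],[[221,-29,-2],[0,0,-0.329]]]' 0.77|grep -E "tcp|width"; python3 go.py .4073 -.3281 .1405 -175
```

```text
tcp_pos: [0.4079, -0.3277, 0.2508]
gripper_width: 0.769
[  0.4   0.6 110.3] [0.     0.0002 0.0024]
```

```bash
python3 -m pendant '[[[0,1,10],[0,0,0.002]],[[0,1,35],[0,0,0.002]],[[0,1,60],[0,0,0.002]],[[0,1,82],[0,0,0.002]],[[0,1,98],[0,0,0.002]],[[0,1,107],[0,0,0.002]],[[0,1,110],[0,0,0.002]],[[0,1,110],[0,0,0.002]],[[0,1,110],[0,0,0.002]]]'|grep -E "tcp|wrist"; python3 -m pendant '[[[0,0,0],[0,0,0]],[[0,0,0],[0,0,0]],[[0,0,0],[0,0,0]],[[0,0,0],[0,0,0]],[[0,0,0],[0,0,0]],[[0,0,0],[0,0,0]]]' 0|grep -E "tcp|force|width"; python3 -m pendant '[[[0,0,-5],[0,0,0]],[[0,0,-20],[0,0,0]],[[0,0,-40],[0,0,0]],[[0,0,-58],[0,0,0]],[[0,0,-65],[0,0,0]],[[0,0,-65],[0,0,0]],[[0,0,-65],[0,0,0]]]'|grep -E "tcp|force|width"; python3 go.py .5208 .1015 .2055 -175
```

```text
tcp_pos: [0.4071, -0.3292, 0.1415]
wrist_force: [0.0, -0.9, -0.6]
tcp_pos: [0.4069, -0.3292, 0.1411]
wrist_force: [0.4, 0.7, 2.5]
gripper_width: 0.545
gripper_force: 30.0
tcp_pos: [0.4059, -0.3287, 0.2048]
wrist_force: [-0.7, -0.3, -2.1]
gripper_width: 0.541
gripper_force: 30.0
[-4.188e+02 -1.511e+02 -3.000e-01] [ 0.0014  0.0013 -0.002 ]
```

```bash
python3 -m pendant '[[[-15,-5,0],[0,0,0]],[[-55,-20,0],[0,0,0]],[[-100,-36,0],[0,0,0]],[[-145,-52,0],[0,0,0]],[[-190,-68,0],[0,0,0]],[[-235,-84,0],[0,0,0]],[[-280,-101,0],[0,0,0]],[[-325,-117,0],[0,0,0]],[[-370,-133,0],[0,0,0]],[[-405,-146,0],[0,0,0]]]'|grep tcp; python3 -m pendant '[[[-10,-4,0],[0,0,0]],[[-13,-5,0],[0,0,0]],[[-13,-5,0],[0,0,0]],[[-13,-5,0],[0,0,0]],[[-13,-5,0],[0,0,0]]]'|grep -E "tcp|wrist"; python3 go.py .5208 .1004 .1475 -175
```

```text
tcp_pos: [0.5171, 0.0894, 0.2045]
tcp_pos: [0.5208, 0.0991, 0.2057]
wrist_force: [0.3, -0.1, -1.3]
[-1.3 -0.1 58.2] [ 0.0006 -0.0002 -0.0033]
```

```bash
python3 -m pendant '[[[0,0,10],[0,0,0]],[[0,0,25],[0,0,0]],[[0,0,38],[0,0,0]],[[0,0,47],[0,0,0]],[[0,0,53],[0,0,0]],[[0,0,56],[0,0,0]],[[0,0,57],[0,0,0]],[[0,0,58],[0,0,0]],[[0,0,58],[0,0,0]],[[0,0,58],[0,0,0]]]'|grep -E "tcp|wrist"; python3 -m pendant '[[[0,0,0.5],[0,0,0]],[[0,0,1],[0,0,0]],[[0,0,1.5],[0,0,0]],[[0,0,1.5],[0,0,0]],[[0,0,1.5],[0,0,0]]]'|grep -E "tcp_pos|wrist"
```

```text
tcp_pos: [0.5214, 0.1005, 0.1481]
wrist_force: [0.2, -0.1, -1.8]
tcp_pos: [0.5212, 0.1004, 0.1462]
wrist_force: [-0.3, -0.2, -1.5]
```

```bash
python3 -m pendant '[[[0,0,0.4],[0,0,0]],[[0,0,0.8],[0,0,0]],[[0,0,0.8],[0,0,0]],[[0,0,0.8],[0,0,0]]]'|grep -E "tcp_pos|wrist"
```

```text
tcp_pos: [0.5213, 0.1004, 0.146]
wrist_force: [-2.0, 0.2, 5.7]
```

Contact. Release, rise and go to the tin.

```bash
python3 -m pendant '[[[0,0,0],[0,0,0]],[[0,0,0],[0,0,0]],[[0,0,0],[0,0,0]],[[0,0,0],[0,0,0]]]' 0.77|grep width; python3 -m pendant '[[[0,0,-10],[0,0,0]],[[0,0,-35],[0,0,0]],[[0,0,-70],[0,0,0]],[[0,0,-100],[0,0,0]],[[0,0,-110],[0,0,0]],[[0,0,-110],[0,0,0]],[[0,0,-110],[0,0,0]]]' |grep tcp; python3 go.py .4962 -.3233 .25 -175
```

```text
gripper_width: 0.753
tcp_pos: [0.5205, 0.1002, 0.2545]
[419.9  60.3   4.6] [ 0.0017  0.     -0.0019]
```

```bash
python3 -m pendant '[[[20,3,0],[0,0,0]],[[65,9,0],[0,0,0]],[[114,16,0],[0,0,0]],[[163,23,0],[0,0,0]],[[212,30,0],[0,0,0]],[[261,37,0],[0,0,0]],[[310,44,0],[0,0,0]],[[355,51,2],[0,0,0]],[[395,57,4],[0,0,0]],[[420,60,4],[0,0,0]]]'|grep tcp;python3 -m pendant '[[[0,0,0],[0,0,0]],[[0,0,0],[0,0,0]],[[0,0,0],[0,0,0]],[[0,0,0],[0,0,0]]]'|grep -E "tcp|width";  python3 go.py .4962 -.3233 .1405 -175
```

```text
tcp_pos: [0.4959, -0.3256, 0.2485]
tcp_pos: [0.4975, -0.3221, 0.2511]
gripper_width: 0.769
[  1.1   1.3 110.6] [0.0007 0.0004 0.0001]
```

```bash
python3 -m pendant '[[[0,1,10],[0,0,0]],[[0,1,35],[0,0,0]],[[0,1,60],[0,0,0]],[[0,1,82],[0,0,0]],[[0,1,98],[0,0,0]],[[0,1,107],[0,0,0]],[[0,1,111],[0,0,0]],[[0,1,111],[0,0,0]],[[0,1,111],[0,0,0]]]'|grep -E "tcp|wrist"; python3 -m pendant '[[[0,0,0],[0,0,0]],[[0,0,0],[0,0,0]],[[0,0,0],[0,0,0]],[[0,0,0],[0,0,0]],[[0,0,0],[0,0,0]],[[0,0,0],[0,0,0]]]' 0|grep -E "tcp|force|width"; python3 -m pendant '[[[0,0,-5],[0,0,0]],[[0,0,-20],[0,0,0]],[[0,0,-40],[0,0,0]],[[0,0,-58],[0,0,0]],[[0,0,-65],[0,0,0]],[[0,0,-65],[0,0,0]],[[0,0,-65],[0,0,0]]]'|grep -E "tcp|force|width"; python3 go.py .5282 .0168 .2055 -175
```

```text
tcp_pos: [0.4969, -0.3234, 0.1413]
wrist_force: [-0.0, 0.6, -0.2]
tcp_pos: [0.4966, -0.3234, 0.1408]
wrist_force: [0.3, 0.2, 1.4]
gripper_width: 0.524
gripper_force: 29.9
tcp_pos: [0.4958, -0.323, 0.2045]
wrist_force: [0.7, -0.3, -1.4]
gripper_width: 0.526
gripper_force: 29.9
[-335.8  -61.2   -0.7] [ 0.0015  0.0013 -0.002 ]
```

```bash
python3 -m pendant '[[[-15,-3,0],[0,0,0]],[[-50,-9,0],[0,0,0]],[[-95,-17,0],[0,0,0]],[[-140,-25,0],[0,0,0]],[[-185,-34,0],[0,0,0]],[[-230,-42,0],[0,0,0]],[[-275,-50,0],[0,0,0]],[[-315,-58,0],[0,0,0]],[[-336,-61,0],[0,0,0]],[[-336,-61,0],[0,0,0]]]'|grep tcp; python3 -m pendant '[[[0,0,0],[0,0,0]],[[0,0,0],[0,0,0]],[[0,0,0],[0,0,0]],[[0,0,0],[0,0,0]]]'|grep -E "tcp|wrist"; python3 go.py .5282 .0168 .1470 -175
```

```text
tcp_pos: [0.528, 0.0198, 0.2047]
tcp_pos: [0.5282, 0.0158, 0.2054]
wrist_force: [0.7, -0.1, -1.6]
[-1.  -0.1 58.4] [ 0.0003 -0.0001 -0.003 ]
```

```bash
python3 -m pendant '[[[0,0,10],[0,0,0]],[[0,0,25],[0,0,0]],[[0,0,38],[0,0,0]],[[0,0,47],[0,0,0]],[[0,0,53],[0,0,0]],[[0,0,56],[0,0,0]],[[0,0,57],[0,0,0]],[[0,0,58],[0,0,0]],[[0,0,58],[0,0,0]],[[0,0,58],[0,0,0]]]'|grep -E "tcp|wrist"; python3 -m pendant '[[[0,0,0.5],[0,0,0]],[[0,0,1],[0,0,0]],[[0,0,1.5],[0,0,0]],[[0,0,2],[0,0,0]],[[0,0,2],[0,0,0]],[[0,0,2],[0,0,0]]]'|grep -E "tcp_pos|wrist"
```

```text
tcp_pos: [0.5286, 0.0168, 0.1478]
wrist_force: [-0.5, 0.5, -1.8]
tcp_pos: [0.5284, 0.0167, 0.1458]
wrist_force: [-0.2, -1.2, 1.9]
```

Contact at the expected height. Release and go to the can.

```bash
python3 -m pendant '[[[0,0,0],[0,0,0]],[[0,0,0],[0,0,0]],[[0,0,0],[0,0,0]],[[0,0,0],[0,0,0]]]' 0.77|grep width; python3 -m pendant '[[[0,0,-10],[0,0,0]],[[0,0,-35],[0,0,0]],[[0,0,-70],[0,0,0]],[[0,0,-100],[0,0,0]],[[0,0,-110],[0,0,0]],[[0,0,-110],[0,0,0]],[[0,0,-110],[0,0,0]]]' |grep tcp; python3 go.py .585 -.3177 .25 -175
```

```text
gripper_width: 0.748
tcp_pos: [0.5277, 0.0166, 0.2546]
[338.  -28.6   4.4] [ 0.0017  0.0002 -0.0019]
```

```bash
python3 -m pendant '[[[20,-2,0],[0,0,0]],[[65,-5,0],[0,0,0]],[[110,-9,0],[0,0,0]],[[155,-13,0],[0,0,0]],[[200,-17,0],[0,0,0]],[[245,-21,0],[0,0,0]],[[290,-25,2],[0,0,0]],[[325,-28,4],[0,0,0]],[[338,-29,4],[0,0,0]],[[338,-29,4],[0,0,0]]]' 1|grep tcp;python3 -m pendant '[[[0,0,0],[0,0,0]],[[0,0,0],[0,0,0]],[[0,0,0],[0,0,0]],[[0,0,0],[0,0,0]]]'|grep -E "tcp|width";  python3 go.py .585 -.3177 .1405 -175
```

```text
tcp_pos: [0.5855, -0.319, 0.2487]
tcp_pos: [0.5864, -0.3165, 0.2519]
gripper_width: 0.999
[  1.1   1.6 111.4] [-0.0006 -0.0001  0.    ]
```

```bash
python3 -m pendant '[[[0,1,10],[0,0,0]],[[0,1,35],[0,0,0]],[[0,1,60],[0,0,0]],[[0,1,82],[0,0,0]],[[0,1,98],[0,0,0]],[[0,1,107],[0,0,0]],[[0,1,111],[0,0,0]],[[0,1,111],[0,0,0]],[[0,1,111],[0,0,0]]]'|grep -E "tcp|wrist"; python3 -m pendant '[[[0,0,0],[0,0,0]],[[0,0,0],[0,0,0]],[[0,0,0],[0,0,0]],[[0,0,0],[0,0,0]],[[0,0,0],[0,0,0]],[[0,0,0],[0,0,0]],[[0,0,0],[0,0,0]],[[0,0,0],[0,0,0]]]' 0|grep -E "tcp|force|width"; python3 -m pendant '[[[0,0,-5],[0,0,0]],[[0,0,-20],[0,0,0]],[[0,0,-40],[0,0,0]],[[0,0,-58],[0,0,0]],[[0,0,-65],[0,0,0]],[[0,0,-65],[0,0,0]],[[0,0,-65],[0,0,0]]]'|grep -E "tcp|force|width"; python3 go.py .5319 -.0602 .2055 -175
```

```text
tcp_pos: [0.5857, -0.3178, 0.1414]
wrist_force: [0.5, 0.1, 0.9]
tcp_pos: [0.5853, -0.3177, 0.1406]
wrist_force: [0.2, -0.1, 0.5]
gripper_width: 0.662
gripper_force: 30.0
tcp_pos: [0.5846, -0.3174, 0.2043]
wrist_force: [0.5, -0.1, -2.4]
gripper_width: 0.657
gripper_force: 30.0
[-260.8   30.6   -0.8] [ 0.0016  0.0013 -0.0019]
```

```bash
python3 -m pendant '[[[-15,2,0],[0,0,0]],[[-50,6,0],[0,0,0]],[[-90,11,0],[0,0,0]],[[-130,15,0],[0,0,0]],[[-170,20,0],[0,0,0]],[[-210,25,0],[0,0,0]],[[-245,29,0],[0,0,0]],[[-261,31,0],[0,0,0]],[[-261,31,0],[0,0,0]],[[-261,31,0],[0,0,0]]]'|grep tcp; python3 -m pendant '[[[0,0,0],[0,0,0]],[[0,0,0],[0,0,0]],[[0,0,0],[0,0,0]],[[0,0,0],[0,0,0]]]'|grep -E "tcp|wrist"; python3 go.py .5319 -.0602 .1470 -175
```

```text
tcp_pos: [0.5315, -0.0598, 0.205]
tcp_pos: [0.532, -0.0608, 0.2053]
wrist_force: [0.2, -0.1, -1.4]
[-0.7  0.  58.3] [ 0.0003 -0.     -0.0026]
```

```bash
python3 -m pendant '[[[0,0,10],[0,0,0]],[[0,0,25],[0,0,0]],[[0,0,38],[0,0,0]],[[0,0,47],[0,0,0]],[[0,0,53],[0,0,0]],[[0,0,56],[0,0,0]],[[0,0,57],[0,0,0]],[[0,0,58],[0,0,0]],[[0,0,58],[0,0,0]],[[0,0,58],[0,0,0]]]'|grep -E "tcp|wrist"; python3 -m pendant '[[[0,0,0.5],[0,0,0]],[[0,0,1],[0,0,0]],[[0,0,1.5],[0,0,0]],[[0,0,2],[0,0,0]],[[0,0,2],[0,0,0]],[[0,0,2],[0,0,0]]]'|grep -E "tcp_pos|wrist"
```

```text
tcp_pos: [0.5322, -0.0603, 0.1478]
wrist_force: [-0.0, 0.4, -1.3]
tcp_pos: [0.532, -0.0603, 0.1456]
wrist_force: [-0.8, 0.7, 0.4]
```

```bash
python3 -m pendant '[[[0,0,0],[0,0,0]],[[0,0,0],[0,0,0]],[[0,0,0],[0,0,0]],[[0,0,0],[0,0,0]],[[0,0,0],[0,0,0]]]' 0.9|grep width; python3 -m pendant '[[[0,0,-10],[0,0,0]],[[0,0,-35],[0,0,0]],[[0,0,-70],[0,0,0]],[[0,0,-110],[0,0,0]],[[0,0,-140],[0,0,0]],[[0,0,-140],[0,0,0]]]' |grep tcp; python3 -m pendant '[[[40,0,0],[0,0,0]],[[80,5,0],[0,0,0]],[[120,10,0],[0,0,0]],[[160,15,0],[0,0,0]],[[200,20,0],[0,0,0]],[[240,25,0],[0,0,0]],[[270,30,0],[0,0,0]],[[300,35,0],[0,0,0]],[[300,35,0],[0,0,0]],[[300,35,0],[0,0,0]]]'|grep -E "time|tcp"
python3 - <<'E'
from h import *
cap('side','g7s.png');cap('top','g7t.png')
a=cv2.imread('pics/g7s.png')[180:460,230:430];b=cv2.imread('pics/g7t.png')[150:350,100:410];o=cv2.imread('pics/top0.png')[150:350,100:410]
a=cv2.resize(a,(286,400));b=np.vstack([b,o])
cv2.imwrite('pics/g7.png',cv2.resize(np.hstack([a,b]),(800,537)))
E
```

```text
gripper_width: 0.894
tcp_pos: [0.5341, -0.0603, 0.2916]
time_s: 62.1
tcp_pos: [0.5223, -0.3626, 0.2848]
```

View pics/g7.png

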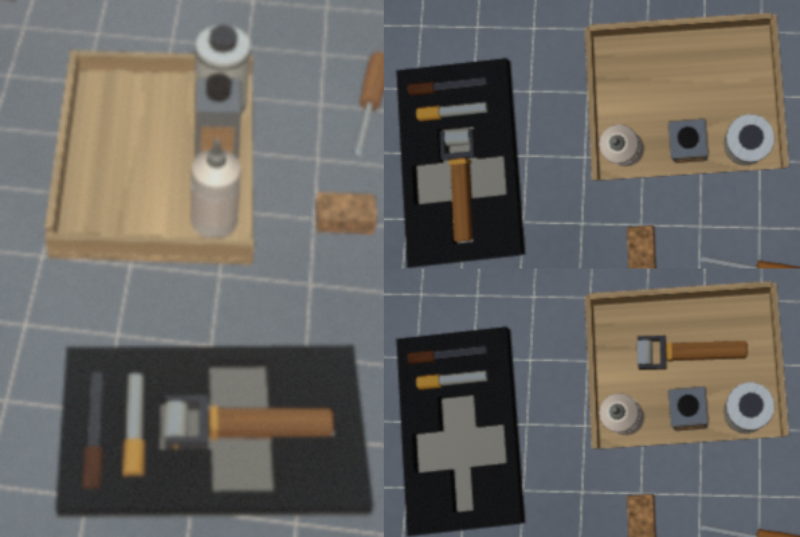

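All three containers stand upright on their original spots: (621,145), (688,140) and (750,138), matching the start picture below. The roller is seated. Handing in.

```bash
python3 -c "
from station import r; print(r.finish_job())"
```

```text
the job is handed in; nothing more can be done
None
```

The job is handed in at about 62 s: the roller sits fully home in the foam pocket, and the glue bottle, tin and can stand upright on their starting spots in the rack.

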